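# Clamp the cutting-guide bar in the ratchet thickness gauge

## Task

Check the steel cutting-guide bar in the bench gauge: lay it on the gauge's table, slide it along the channel under the spindle until its tip gently meets the end stop, and let go of it. Then turn the fluted ratchet knob on top clockwise until the spindle clamps the bar and the ratchet slips; let it slip about a quarter of a turn, stop, and leave the bar clamped. Don't ram the stop, and leave the cheese and tongs alone.

Things in the scene. Friction and masses are not known exactly. Their poses are not given: they have to be found in the camera images.
- gauge: Bench thickness gauge, bolted down: painted base 190 x 100 mm, steel table 20 mm above the counter, column at the back (from x = 38 mm), bridge 44 mm wide over the table (83 to 120 mm high, forward to x = -22 mm) with the spindle. Origin on the counter under the vertical spindle axis; x points from the open mouth to the column, z up. Table's front edge at x = -113 mm.
- seat (a point): Point on the table top at the foot of the end stop's front face, mid channel (15 mm behind the spindle axis, 20 mm up); axes as the gauge's. The middle of the bar's tip belongs here. Two rails, tops 8.5 mm above the table, form the channel along x, 32 mm wide, from 60 to 10 mm before this point; in front of that they flare to about 56 mm at 100 mm before it.
- end_stop: Fixed steel stop block 32 mm wide and 16 mm high across the end of the channel; origin in the middle of its underside on the table, its front face 5 mm in front of that (towards -x). Push the bar against it with less than 30 N.
- spindle: Vertical steel spindle under the bridge with a round foot of 16 mm diameter; origin at the centre of the foot's underside. It does not turn; it comes down 3.8 mm per radian (24 mm per turn) as the knob turns clockwise seen from above. At the start it stands about 4 to 12.5 mm above where the top of the seated bar will be.
- knob_center (a point): Centre of the fluted steel ratchet knob on top of the gauge, 40 mm in diameter, 30 mm high, on the spindle axis; half-way up the knob, 162 mm above the counter, and stays at this height. Below it stands a thinner sleeve, 25 mm in diameter, 124 to 146 mm above the counter: do not turn that, it bypasses the ratchet. The knob turns clockwise from above to close and stays where it is left.
- ratchet (a joint): How far the knob has slipped on the sleeve, rad: 0 at the start and while the spindle runs free (about 0.10 N m turns the knob); once the spindle clamps, the torque climbs within about half a radian to 0.45 N m, holds there (0.22 to 0.45 at rest), and this value grows as the knob slips clockwise. Wanted: about a quarter turn (1.57); from 0.5 to 2.6 will do.
- bar_grip (a point): Cutting-guide bar: flat steel bar 165 x 28 x 12 mm, 0.2 kg, with an upright wooden grip tab near one end (26 mm along the bar, 14 mm across, 12 to 54 mm above the bar's underside), to be pinched across the bar (along y) from above. This point is in the tab, 37 mm above the underside; x points along the bar to its tip, 145 mm away; 20 mm of bar stand out behind.
- bar_tip (a point): Middle of the lower edge of the bar's tip end face; x along the bar out of the tip.
- bar: The same bar; origin on its underside, under the grip tab; x to the tip, z up.
- goat_brick: White goat cheese brick, 62 x 61 x 62 mm, origin under its centre. A bystander: leave it.
- tasting_cube: Pale cheese cube, 48 x 50 x 50 mm, origin under its centre. A bystander: leave it.
- tongs: Serving tongs with black grips, 33 x 164 x 18 mm, lying, origin under the centre. A bystander: leave them.
Not all that is in view belongs to the job. Several things have the shape of the gauge; the one meant has the colours described above.

How it is judged (in metres and radians):
On the way, in this order (a step that is already met when the one before it is completed fails the run):
1. the bar lies in the channel with its tip at the end stop, let go of (x of bar_tip in the frame of seat above -0.004 m and horizontal distance between bar_tip and seat below 0.006 m and z of bar_tip in the frame of seat below 0.003 m and angle between the x axis of bar and the x axis of gauge, either way round below 0.07 rad and contact force between the fingers and bar below 0.1 N), for 0.2 s.
2. the spindle clamps the bar and the ratchet has slipped by at least 0.5 rad (contact force between spindle and bar above 8 N and value of joint ratchet above 0.5 rad), for 0.2 s.
At the end, for the whole second after the job is handed in: The bar lies flat in the channel (within 4 degrees), its tip within 4 mm of the end stop and 6 mm of the seat point, at rest and clamped by the spindle with more than 8 N; the ratchet has slipped between 0.5 and 2.6 rad (all of step 2 and x of bar_tip in the frame of seat above -0.004 m and horizontal distance between bar_tip and seat below 0.006 m and z of bar_tip in the frame of seat below 0.003 m and angle between the x axis of bar and the x axis of gauge, either way round below 0.07 rad and value of joint ratchet below 2.6 rad and linear speed of bar below 0.01 m/s); the robot touches nothing.
It fails at once if the bar is rammed against the end stop with more than 30 N (contact force between bar and end_stop above 30 N).
It fails at once if the spindle is forced onto the bar with more than 130 N (the ratchet bypassed) (contact force between spindle and bar above 130 N).
It fails at once if the ratchet is run on for more than 2.6 rad (value of joint ratchet above 2.6 rad).
It fails at once if the goat cheese brick, the cheese cube or the tongs are moved by more than 30 mm (distance of any of goat_brick, tasting_cube, tongs from where it was at the start of the episode above 0.03 m).
It also fails if it takes over 72 s, if anything falls off the work surface, if the arm or the gripper's body presses on something with over 40 N, if the wrist force passes 120 N, or if a joint passes its speed limit or range.

## Robot

A 6-joint arm with a two-finger parallel gripper is mounted at the origin on a cart in front of the work surface, level with it; the furniture and walls round the work are solid. World frame = base frame: x ahead of the robot, y to its left, z up, the work surface at z = 0. Lengths are in mm, angles in rad, forces in N, time in s.
With the tool pointing down it reaches from about 350 to 875 mm from the base axis. Payload 4.2 kg.
Tool frame: the origin (TCP) lies on the mounting face of the last link; the fingertips stand 173 mm ahead of it and the grasp point (between the pads) lies 155 mm ahead of it; z points along the fingers, y is the direction in which the jaws open and shut (so a half turn about z gives the same grasp; the last joint's range is limited). The gripper opens to 85 mm and grips with 20 to 120 N. Pads are 22 mm wide; open, the fingers measure 114 mm over their backs; the gripper's body (76 mm by 85 mm) begins 54 mm behind the grasp point. The pads swing forward as they close: fully open they stand 13 mm farther back than shut.
Start: joints at [-1.064, 0.385, 0.008, 0, -1.194, -0.259], TCP at [153.312, -605.884, 404.712] pointing down, gripper open.
Joint ranges: [-3.14, 3.14], [-1.21, 2.06], [-1.07, 1.41], [-3.16, 2.05], [-2.99, -0.16], [-3.1, 3.1]. Speed limits (rad/s): [2.79, 2.79, 3.14, 3.14, 3.14, 3.14].

## Interface

Orientations are given as a unit quaternion [x, y, z, w].
In Python, from bench import arm gives the robot as it stands.
- The arm moves only by the shell command python3 -m jog 'ROWS' [OPENING]. ROWS is JSON, a list that holds one entry, the list of rows, each a list of 4 numbers: the shift along the tool's x, y, z in mm, then the turn about the tool's z in degrees. In form: [[[x, y, z, spin], ...]]. A call has exactly 5 rows; each row is the pose to reach, as a shift and turn from the pose measured when the call began, along the tool's axes at that moment; what a row does not reach only later rows make up. A row lasts 1/8 s, in which the tool goes at most 62.5 mm and 10.7 degrees, less where a joint would pass 70% of its speed; a pose out of reach is approached as far as the arm can. A call with a gripper value outside its range is refused whole. OPENING is the finger opening in mm, from 0 to 85.4, set as the call begins (- or left out, the last holds). The fingers move at their own pace and stop on an object; the grip force is fixed at half the most. Time passes only in rows, so rows that repeat a pose let the fingers close, or fill a call up. It gives the time, the measured TCP pose, the force and the opening at its end, in the units of the state.
- arm.read_state(): the state, without advancing time (a new reading comes with each control period).
- arm.get_image(name): name is "side" or "top" or "wrist"; returns (picture, depth): 384x512x3 uint8, blue, green, red; 384x512 float32, mm along the optical axis (not along the pixel's ray), 0 where there is no reading.
- arm.camera_params(name): a dict with "mtx" (3x3 intrinsics, pixels), "R" (3x3) and "t" (3): a world point X has camera coordinates R X + t. Camera axes: x right, y down, z forward; pixel columns grow to the right and rows downward; lengths in mm; the calibration is good to about 2 mm. A picture is of the moment at which its call begins: read the wrist's pose just before it. camera_params takes no time and is no camera call; for the wrist camera it gives the pose at the moment of the call.
- arm.job_done(): hands the job in, once; it reports no verdict.
The state is a dict: "clock": time; "joints": joint angles; "joint_vel": joint speeds; "joint_efforts": joint torques, N m; "position": TCP position; "ee_rot": TCP orientation; "contact_force": force on the tool from outside, world axes, zero at the start; "wrist_torque": the same for the moment, N m; "gripper_width": finger opening in mm.
Only numpy, scipy, OpenCV 4.12 (cv2) and the standard library are available. Lean on these libraries where they do the work, as an engineer would, in place of code of your own. Each camera call takes 0.05 s, during which the arm holds its last target.

## Working session

There is one attempt and no reset: what is moved stays moved. The work goes in short steps, Python scripts to look and compute and a shell command to move; the robot and the scene stay as the last step left them, time stands still between calls to the robot, and variables do not carry over. Pictures are saved under pics/ and viewed, and the job is handed in when it is done.

```bash
mkdir -p pics; ls; cat > h.py <<'E'
import numpy as np, cv2
from bench import arm
from scipy.spatial.transform import Rotation as Rn
def cam(n):
    p=arm.camera_params(n); im,d=arm.get_image(n); return im,d,p
def w(p,d,u,v,z=None):
    K=np.array(p['mtx']);R=np.array(p['R']);t=np.array(p['t'])
    ray=np.linalg.inv(K)@[u,v,1]
    if z is None: return R.T@(ray*d[int(v),int(u)]-t)
    o=-R.T@t; r=R.T@ray; return o+r*(z-o[2])/r[2]
def cloud(p,d):
    K=np.array(p['mtx']);R=np.array(p['R']);t=np.array(p['t'])
    v,u=np.mgrid[:d.shape[0],:d.shape[1]]
    P=np.stack([u,v,np.ones_like(u)],-1).reshape(-1,3)@np.linalg.inv(K).T*d.reshape(-1,1)
    X=((P-t)@R).reshape(*d.shape,3); X[d==0]=np.nan; return X
E
python3 - <<'E'
from h import *
s=arm.read_state();print(s)
for n in('top','side','wrist'):
    im,d,p=cam(n);cv2.imwrite(f'pics/{n}0.png',im);np.savez(f'{n}0.npz',im=im,d=d,**{k:np.array(p[k]) for k in('mtx','R','t')})
    print(n,p)
E
```

```text
pics
{'clock': 0.0, 'joints': array([-1.06439413e+00,  3.85601995e-01,  6.58147193e-03, -5.16275745e-04,
       -1.19397311e+00, -2.58654443e-01]), 'joint_vel': array([-0.00015334,  0.00018426, -0.00035073, -0.00130626, -0.00110909,
       -0.00140458]), 'joint_efforts': array([ 8.12273265e-05, -3.92286301e+01,  1.88402349e+01,  4.18598950e+00,
       -4.44945035e-03,  6.56559990e-06]), 'position': array([ 153.28237315, -605.69966497,  403.57378575]), 'ee_rot': array([-1.23462719e-01,  9.92348574e-01,  1.10880056e-03, -1.87509413e-04]), 'contact_force': array([ 0.27636257, -0.70655365,  0.1808251 ]), 'wrist_torque': array([-0.038208  ,  0.00264366, -0.0533744 ]), 'gripper_width': 85.30186239421481}
top {'mtx': array([[451.27446641,   0.        , 252.00130571],
       [  0.        , 451.27446641, 194.1594557 ],
       [  0.        ,   0.        ,   1.        ]]), 'R': array([[-0.008259  , -0.99986409,  0.01426839],
       [-0.98529967,  0.00570219, -0.17073969],
       [ 0.17063513, -0.01546878, -0.98521286]]), 't': array([ -58.43313678,  579.89909464, 1386.51194435])}
side {'mtx': array([[434.4379798 ,   0.        , 251.33389231],
       [  0.        , 434.4379798 , 194.971893  ],
       [  0.        ,   0.        ,   1.        ]]), 'R': array([[ 0.998781  , -0.04824781,  0.01042431],
       [-0.02454077, -0.66859822, -0.74321879],
       [ 0.04282835,  0.74205699, -0.66896724]]), 't': array([-592.03273153,   71.80904743, 1609.24514643])}
wrist {'mtx': array([[316.66847594,   0.        , 251.79133233],
       [  0.        , 316.66847594, 185.47312174],
       [  0.        ,   0.        ,   1.        ]]), 'R': array([[-0.24470939,  0.96959278,  0.0026752 ],
       [ 0.92660476,  0.23304566,  0.29511579],
       [ 0.2855187 ,  0.07469646, -0.95545775]]), 't': array([622.6587601 , -38.75145393, 379.74835608])}
```

View pics/top0.png

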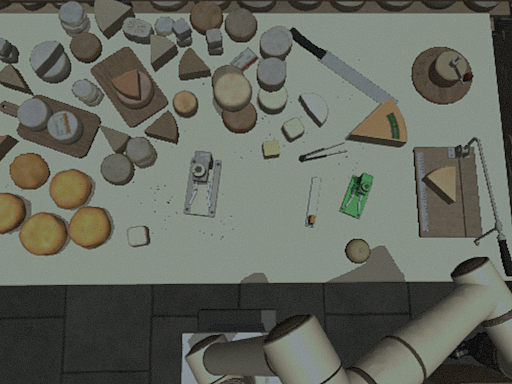

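View pics/side0.png

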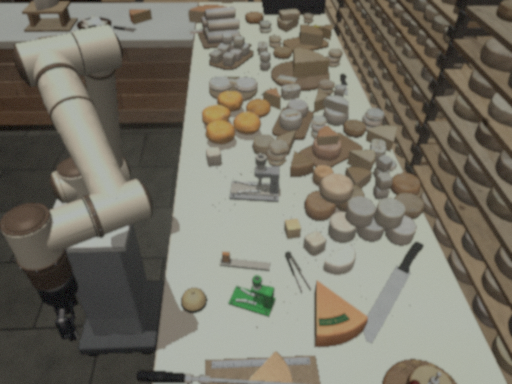

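View pics/wrist0.png

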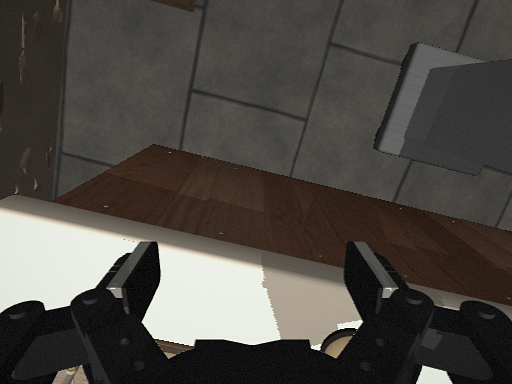

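```bash
python3 - <<'E'
from h import *
im=cv2.imread('pics/top0.png'); sd=cv2.imread('pics/side0.png')
a=cv2.resize(im[135:235,165:265],(400,400),interpolation=cv2.INTER_CUBIC);b=cv2.resize(im[150:250,295:395],(400,400),interpolation=cv2.INTER_CUBIC)
cv2.imwrite('pics/c1.png',np.hstack([a,b]))
a=cv2.resize(sd[145:215,220:290],(400,400),interpolation=cv2.INTER_CUBIC);b=cv2.resize(sd[245:325,210:290],(400,400),interpolation=cv2.INTER_CUBIC)
cv2.imwrite('pics/c2.png',np.hstack([a,b]))
z=np.load('top0.npz');X=cloud(z,z['d'])
np.set_printoptions(precision=0,suppress=True)
for n,r in (('grey',(slice(145,220),slice(180,225))),('green',(slice(165,220),slice(335,380))),('bar',(slice(172,232),slice(300,326)))):
    q=X[r].reshape(-1,3); q=q[~np.isnan(q[:,0])]; 
    q=q[q[:,2]>6]; print(n,len(q),q.min(0),q.max(0)); i=q[:,2]>q[:,2].max()-8; print(q[i].mean(0),i.sum())
E
```

```text
grey 1934 [507.  29.   6.] [755. 176. 186.]
[632.  94. 180.] 65
green 914 [ 502. -483.    6.] [ 680. -334.  129.]
[ 588. -411.  123.] 47
bar 459 [ 477. -303.    6.] [ 657. -222.   57.]
[ 497. -252.   54.] 31
```

View pics/c1.png

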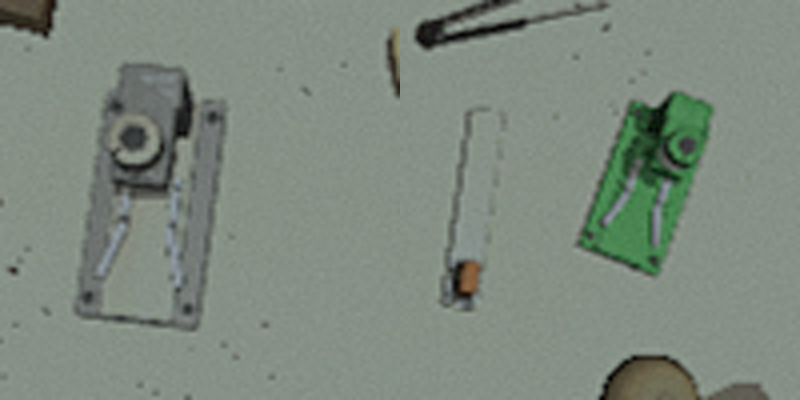

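View pics/c2.png

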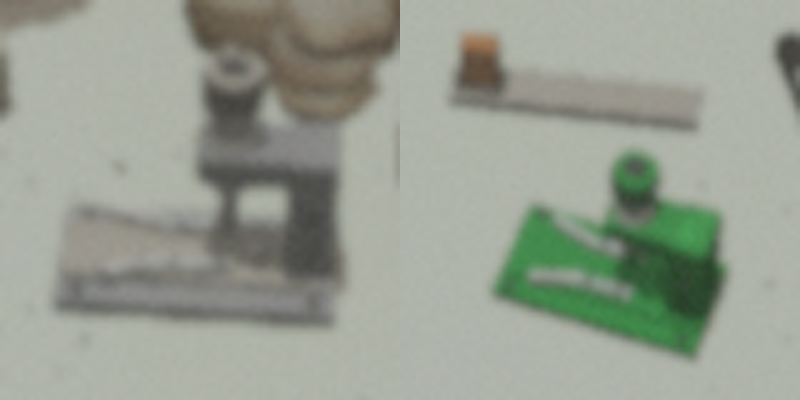

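```bash
python3 - <<'E'
from h import *
np.set_printoptions(precision=1,suppress=True)
z=np.load('top0.npz');X=cloud(z,z['d']);im=z['im']
def rect(q): 
    (c,s,a)=cv2.minAreaRect(q[:,:2].astype(np.float32)); return np.array(c),s,a
for n,r,lo,hi in (('grey',(slice(145,220),slice(180,225)),12,30),('bar',(slice(172,232),slice(300,326)),7,18),('tab',(slice(172,232),slice(300,326)),45,60)):
    m=np.zeros(X.shape[:2],bool); m[r]=True
    m&=(X[...,2]>lo)&(X[...,2]<hi); m=cv2.morphologyEx(m.astype('u1'),cv2.MORPH_OPEN,np.ones((2,2)))>0
    q=X[m];print(n,len(q),rect(q),np.median(q[:,2]),q.mean(0))
g=cv2.cvtColor(im,cv2.COLOR_BGR2GRAY)
# knob top
m=np.zeros(X.shape[:2],bool);m[145:195,185:225]=True;m&=X[...,2]>168
v,u=np.nonzero(m);print(len(u),u.mean(),v.mean(),u.min(),u.max(),v.min(),v.max()); print(X[m].mean(0),w(z,z['d'],u.mean(),v.mean(),177))
E
```

```text
grey 995 (array([609.7,  89.8]), (89.12262725830078, 203.4950714111328), 67.83306884765625) nan [nan nan nan]
bar 319 (array([ 557.2, -268. ]), (30.349550247192383, 161.99034118652344), 79.8671646118164) 11.645478944280073 [ 567.4 -268.2   11.6]
tab 37 (array([ 498.9, -259.6]), (20.89800453186035, 30.003267288208008), 78.08537292480469) 50.454141075494626 [ 495.4 -257.7   38.4]
152 198.73684210526315 169.76973684210526 192 205 163 176
[630.7  94.5 177.1] [630.7  94.5 177. ]
```

```bash
cat >> h.py <<'E'
def plan(target, yawy):
    """yawy: desired world yaw (deg) of tool y (mod 180)"""
    s=arm.read_state(); Q=Rn.from_quat(s['ee_rot']).as_matrix()
    d=Q.T@(np.array(target)-s['position']); y=np.degrees(np.arctan2(Q[1,1],Q[0,1]))
    sp=-((yawy-y+90)%180-90)
    print('shift tool',d.round(1),'spin',round(sp,1),'norm',round(np.linalg.norm(d),1),'pos',s['position'].round(1),'yawy',round(y,1),'clock',round(s['clock'],2),'j',s['joints'].round(2),'tilt',Q[:,2].round(4))
E
python3 -c "
from h import *
plan([490,94,400],90)"
```

```text
shift tool [-498.   595.9    4.8] spin 14.2 norm 776.6 pos [ 153.3 -605.8  403.9] yawy 104.2 clock 0.15 j [-1.06  0.39  0.01 -0.   -1.19 -0.26] tilt [-5.0e-04  1.5e-03 -1.0e+00]
```

```bash
python3 -m jog '[[[-40,48,0,2],[-80,96,0,4],[-120,144,0,6],[-160,192,0,8],[-200,240,0,10]]]'; python3 -m jog '[[[-40,48,0,2],[-80,96,0,4],[-120,144,0,4],[-160,192,0,4],[-200,240,0,4]]]'; python3 -c "
from h import *
plan([490,94,400],90)"
```

```text
clock: 0.78
position: [288.7, -322.2, 404.2]
ee_rot: [-0.036, 0.999, 0.001, -0.0]
contact_force: [1.6, 0.4, -0.3]
gripper_width: 85.4
clock: 1.4
position: [470.7, -67.9, 404.7]
ee_rot: [-0.001, 1.0, 0.001, 0.0]
contact_force: [0.9, -1.9, 0.2]
gripper_width: 85.4
shift tool [-19.6 161.8   4.9] spin 0.1 norm 163.1 pos [470.7 -67.9 404.7] yawy 90.1 clock 1.4 j [ 0.2   0.13 -0.34 -0.   -1.1  -1.77] tilt [ 1.0e-04  1.5e-03 -1.0e+00]
```

```bash
python3 -m jog '[[[-6,54,2,0],[-13,108,4,0],[-20,162,5,0],[-20,162,5,0],[-20,162,5,0]]]'; python3 -c "
from h import *
plan([490,94,400],90)
im,d,p=cam('wrist');cv2.imwrite('pics/w1.png',im);np.savez('w1.npz',im=im,d=d,**{k:np.array(p[k]) for k in('mtx','R','t')})
"
```

```text
clock: 2.02
position: [490.2, 94.2, 399.6]
ee_rot: [-0.001, 1.0, 0.001, -0.0]
contact_force: [0.4, 0.6, -0.7]
gripper_width: 85.5
shift tool [ 0.2 -0.2 -0.4] spin 0.2 norm 0.5 pos [490.2  94.2 399.6] yawy 90.2 clock 2.02 j [ 0.52  0.17 -0.3  -0.   -1.1  -2.08] tilt [-8.0e-04  1.1e-03 -1.0e+00]
```

View pics/w1.png

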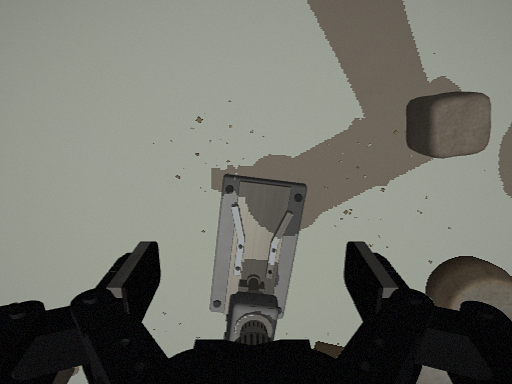

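```bash
python3 - <<'E'
from h import *
np.set_printoptions(precision=1,suppress=True)
z=np.load('w1.npz');im=z['im'];X=cloud(z,z['d'])
cv2.imwrite('pics/w1c.png',cv2.resize(im[165:350,200:320],None,fx=4,fy=3.2,interpolation=cv2.INTER_CUBIC))
for u,v in [(262,200),(262,230),(262,250),(225,240),(300,240),(240,230),(280,230),(240,260),(274,262),(254,287),(254,330)]: print(u,v,X[v,u])
E
```

```text
262 200 [539.3 107.9  20.3]
262 230 [577.3 108.4  20.9]
262 250 [604.5 108.7  20.3]
225 240 [594.4  63.   13.4]
300 240 [600.9 158.1   0.5]
240 230 [574.   82.2  28.1]
280 230 [573.4 129.2  29.2]
240 260 [614.4  81.8  27. ]
274 262 [616.4 123.2  28.2]
254 287 [626.9  98.6  63.7]
254 330 [620.2  98.  137.1]
```

View pics/w1c.png

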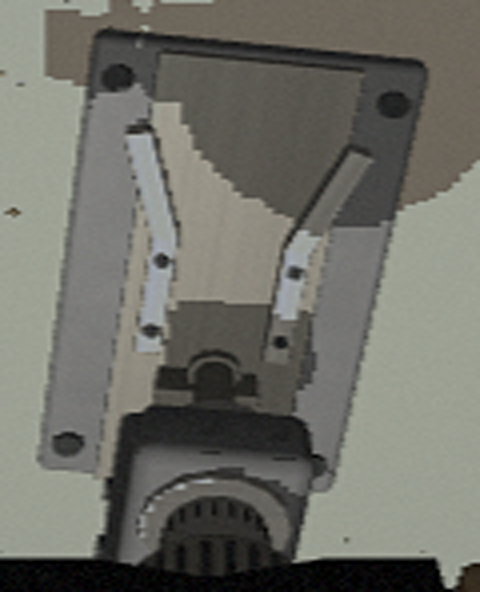

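```bash
python3 - <<'E'
from h import *
np.set_printoptions(precision=1,suppress=True)
z=np.load('w1.npz')
def P(x,y,h): return w(z,None,200+x/4,165+y/3.2,h)
def show(n,a,b,h):
    A,B=P(*a,h),P(*b,h);d=B-A;print(n,A,B,'len %.1f yaw %.2f'%(np.hypot(*d[:2]),np.degrees(np.arctan2(d[1],d[0]))),'mid',(A+B)[:2]/2)
show('baseL',(88,90),(40,460),13.5)
show('baseR',(425,70),(328,490),13.5)
show('basefront',(95,30),(427,64),13.5)
show('tablefront',(158,53),(362,72),20)
show('screwsL',(162,260),(152,330),28.5)
show('screwsR',(295,272),(280,342),28.5)
show('screwF',(162,260),(295,272),28.5)
show('screwB',(152,330),(280,342),28.5)
show('bolts f',(118,78),(394,105),13.5)
show('bolts L',(118,78),(68,444),13.5)
show('bolts R',(394,105),(317,465),13.5)
show('rail in L',(178,235),(158,350),28.5)
show('rail in R',(285,245),(263,360),28.5)
E
```

```text
baseL [533.2  60.8  13.5] [695.7  40.7  13.5] len 163.7 yaw -7.05 mid [614.4  50.8]
baseR [525.3 160.   13.5] [710.6 137.1  13.5] len 186.7 yaw -7.03 mid [617.9 148.6]
basefront [510.3  63.4  13.5] [523.  160.5  13.5] len 97.9 yaw 82.54 mid [516.6 111.9]
tablefront [517.   81.9  20. ] [524.1 140.7  20. ] len 59.2 yaw 83.18 mid [520.5 111.3]
screwsL [595.   82.7  28.5] [624.7  79.4  28.5] len 29.9 yaw -6.32 mid [609.9  81. ]
screwsR [600.  122.5  28.5] [629.9 118.6  28.5] len 30.2 yaw -7.45 mid [614.9 120.5]
screwF [595.   82.7  28.5] [600.  122.5  28.5] len 40.1 yaw 82.93 mid [597.5 102.6]
screwB [624.7  79.4  28.5] [629.9 118.6  28.5] len 39.5 yaw 82.47 mid [627.3  99. ]
bolts f [528.5  69.8  13.5] [538.9 151.5  13.5] len 82.4 yaw 82.77 mid [533.7 110.6]
bolts L [528.5  69.8  13.5] [687.8  50.3  13.5] len 160.4 yaw -6.97 mid [608.2  60. ]
bolts R [538.9 151.5  13.5] [698.  133.1  13.5] len 160.2 yaw -6.60 mid [618.5 142.3]
rail in L [584.7  87.5  28.5] [633.5  81.1  28.5] len 49.2 yaw -7.43 mid [609.1  84.3]
rail in R [588.8 119.3  28.5] [637.9 113.5  28.5] len 49.4 yaw -6.72 mid [613.3 116.4]
```

```bash
python3 -c "
from h import *
plan([485,-256,330],80)"
```

```text
shift tool [   5.7 -349.7   69.3] spin 10.1 norm 356.5 pos [490.1  93.6 399.7] yawy 90.1 clock 2.08 j [ 0.51  0.17 -0.3  -0.   -1.1  -2.08] tilt [-5.0e-04  1.2e-03 -1.0e+00]
```

```bash
python3 -m jog '[[[2,-60,0,5],[3,-120,5,10],[4,-180,20,10],[5,-240,35,10],[5,-300,50,10]]]';python3 -m jog '[[[0,-49,20,0],[0,-49,20,0],[0,-49,20,0],[0,-49,20,0],[0,-49,20,0]]]'; python3 - <<'E'
from h import *
plan([485,-256,330],80)
im,d,p=cam('wrist');cv2.imwrite('pics/w2.png',im);np.savez('w2.npz',im=im,d=d,**{k:np.array(p[k]) for k in('mtx','R','t')})
E
```

```text
clock: 2.7
position: [484.3, -209.5, 349.4]
ee_rot: [0.087, 0.996, 0.001, 0.0]
contact_force: [1.1, -0.6, -0.1]
gripper_width: 85.4
clock: 3.32
position: [476.1, -256.8, 330.1]
ee_rot: [0.086, 0.996, 0.0, 0.001]
contact_force: [-0.5, 1.2, 0.4]
gripper_width: 85.7
shift tool [-8.6  2.4  0.1] spin 0.1 norm 8.9 pos [ 476.1 -256.8  330.1] yawy 80.1 clock 3.33 j [-0.2   0.31 -0.31 -0.   -0.95 -1.55] tilt [ 1.7e-03  7.0e-04 -1.0e+00]
```

View pics/w2.png

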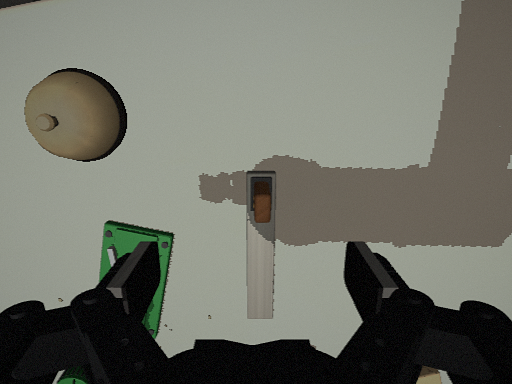

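```bash
python3 - <<'E'
from h import *
np.set_printoptions(precision=1,suppress=True)
z=np.load('w2.npz');X=cloud(z,z['d'])
r=np.zeros(X.shape[:2],bool);r[160:330,235:290]=True
for n,lo,hi in (('bar',8,16),('tab',48,60)):
    m=(r&(X[...,2]>lo)&(X[...,2]<hi))
    q=X[m].astype(np.float32);c,s,a=cv2.minAreaRect(q[:,:2].copy());print(n,c,s,a,np.median(q[:,2]),len(q))
    if n=='bar':
        rows=[]
        for v in range(225,316,5):
            us=np.nonzero(m[v])[0]; 
            rows.append((w(z,None,us.min()-.5,v,12)+w(z,None,us.max()+.5,v,12))/2)
        R_=np.array(rows);f=np.polyfit(R_[:,0],R_[:,1],1);print('yaw',np.degrees(np.arctan(f[0])),np.polyval(f,495.5))
E
python3 -c "
from h import *
plan([494,-257.5,192],80)"
```

```text
bar (559.6954956054688, -261.5765380859375) (28.010921478271484, 165.2146453857422) 80.0736083984375 11.666444 3365
yaw -10.108443720753574 -250.03986759834498
tab (497.72528076171875, -250.50392150878906) (13.508336067199707, 25.72698402404785) 80.15107727050781 53.21717 488
shift tool [-17.5   2.3 138. ] spin 0.1 norm 139.1 pos [ 476.1 -256.9  329.9] yawy 80.1 clock 3.38 j [-0.2   0.31 -0.31 -0.   -0.95 -1.55] tilt [ 1.5e-03  7.0e-04 -1.0e+00]
```

```bash
python3 -c "
from h import *
plan([497.7,-250.5,192],80)"
```

```text
shift tool [-20.    9.9 138. ] spin 0.1 norm 139.8 pos [ 476.1 -256.9  329.9] yawy 80.1 clock 3.38 j [-0.2   0.31 -0.31 -0.   -0.95 -1.55] tilt [ 1.5e-03  7.0e-04 -1.0e+00]
```

```bash
python3 -m jog '[[[-20,10,30,0],[-20,10,70,0],[-20,10,110,0],[-20,10,130,0],[-20,10,138,0]]]' 60;  python3 - <<'E'
from h import *
plan([497.7,-250.5,192],80)
im,d,p=cam('wrist');cv2.imwrite('pics/w3.png',im)
E
```

```text
clock: 4.0
position: [497.8, -249.7, 190.9]
ee_rot: [0.086, 0.996, 0.001, -0.0]
contact_force: [0.3, -0.3, 0.5]
gripper_width: 60.0
shift tool [-0.  -0.8 -1.1] spin 0.1 norm 1.3 pos [ 497.8 -249.7  190.9] yawy 80.1 clock 4.0 j [-0.17  0.52 -0.41 -0.   -0.65 -1.57] tilt [-4.0e-04  1.1e-03 -1.0e+00]
```

View pics/w3.png

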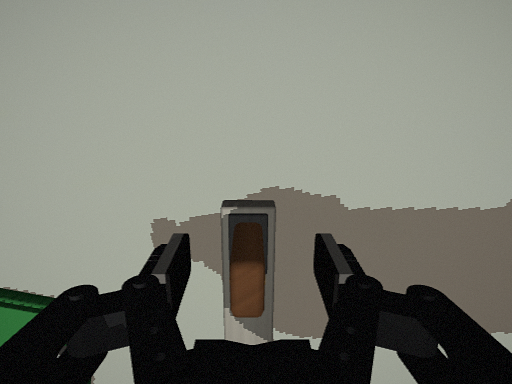

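```bash
python3 -m jog '[[[0,0,0,0],[0,0,0,0],[0,0,0,0],[0,0,0,0],[0,0,0,0]]]' 5; python3 -m jog '[[[0,0,0,0],[0,0,-10,0],[0,0,-40,0],[0,0,-80,0],[0,0,-100,0]]]' 5;  python3 - <<'E'
from h import *
plan([497.7,-250.5,192],80)
im,d,p=cam('wrist');cv2.imwrite('pics/w4.png',im)
E
```

```text
clock: 4.68
position: [498.2, -250.0, 191.9]
ee_rot: [0.086, 0.996, 0.0, 0.001]
contact_force: [0.1, 0.4, 6.0]
gripper_width: 13.4
clock: 5.3
position: [498.1, -250.0, 294.2]
ee_rot: [0.086, 0.996, 0.0, 0.002]
contact_force: [-0.7, -0.0, -2.5]
gripper_width: 13.3
shift tool [  0.7  -0.6 102.2] spin 0.1 norm 102.2 pos [ 498.1 -250.   294.2] yawy 80.1 clock 5.3 j [-0.17  0.38 -0.31 -0.   -0.88 -1.57] tilt [ 0.004 -0.    -1.   ]
```

View pics/w4.png

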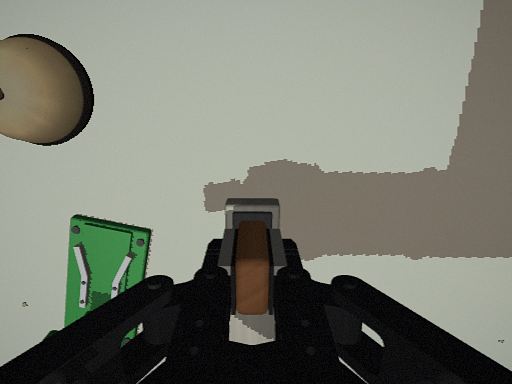

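```bash
python3 -c "
from h import *
plan([413.7,124.6,270],83)"
```

```text
shift tool [147.8 354.9  25.1] spin -2.8 norm 385.2 pos [ 498.6 -250.2  296.3] yawy 80.2 clock 5.35 j [-0.17  0.37 -0.31  0.   -0.88 -1.57] tilt [ 0.0076 -0.0014 -1.    ]
```

```bash
python3 -m jog '[[[15,35,0,0],[38,90,0,-1],[60,145,0,-2],[82,197,0,-3],[104,250,5,-3]]]';python3 -m jog '[[[20,50,5,0],[35,85,12,0],[43,104,20,0],[43,104,20,0],[43,104,20,0]]]'; python3 -c "
from h import *
plan([413.7,124.6,270],83)"
```

```text
clock: 5.98
position: [437.9, 15.3, 290.3]
ee_rot: [0.06, 0.998, -0.0, 0.004]
contact_force: [1.6, -0.4, -2.3]
gripper_width: 13.6
clock: 6.6
position: [407.7, 123.3, 269.8]
ee_rot: [0.06, 0.998, -0.001, 0.004]
contact_force: [0.7, -0.6, -0.9]
gripper_width: 13.6
shift tool [-5.8  2.  -0.1] spin 0.2 norm 6.2 pos [407.7 123.3 269.8] yawy 83.2 clock 6.6 j [ 0.68  0.21 -0.65  0.01 -0.71 -2.38] tilt [ 0.007  -0.0016 -1.    ]
```

```bash
python3 -m jog '[[[-6,2,10,0],[-6,2,20,0],[-6,2,30,0],[-6,2,30,0],[-6,2,30,0]]]'; python3 - <<'E'
from h import *
plan([413.7,124.6,214],83)
im,d,p=cam('side');np.savez('s5.npz',im=im,d=d,**{k:np.array(p[k]) for k in('mtx','R','t')})
im2,d2,p2=cam('top');np.savez('t5.npz',im=im2,d=d2,**{k:np.array(p2[k]) for k in('mtx','R','t')})
a=cv2.resize(im[130:230,190:300],(440,400),interpolation=cv2.INTER_CUBIC);b=cv2.resize(im2[140:240,160:250],(360,400),interpolation=cv2.INTER_CUBIC)
cv2.imwrite('pics/st5.png',np.hstack([a,b]))
E
```

```text
clock: 7.22
position: [414.2, 124.5, 239.8]
ee_rot: [0.06, 0.998, -0.001, 0.004]
contact_force: [0.8, 0.0, -1.6]
gripper_width: 13.1
shift tool [ 0.6  0.1 25.8] spin 0.2 norm 25.8 pos [414.2 124.5 239.8] yawy 83.2 clock 7.22 j [ 0.67  0.27 -0.67  0.01 -0.62 -2.37] tilt [ 0.0069 -0.0019 -1.    ]
```

View pics/st5.png

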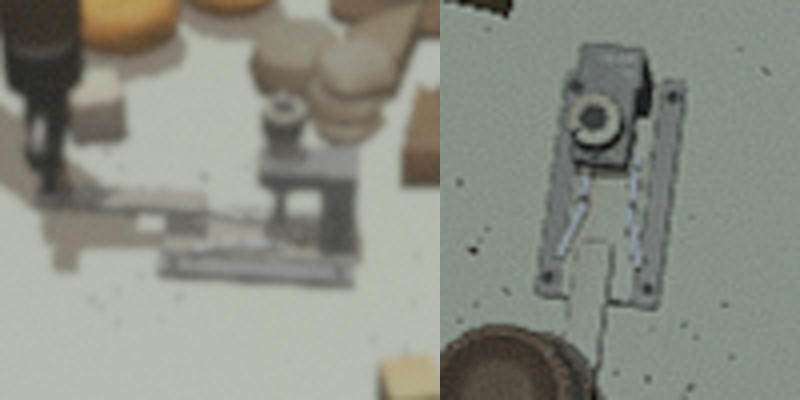

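```bash
python3 - <<'E'
from h import *
np.set_printoptions(precision=1,suppress=True)
z=np.load('t5.npz');X=cloud(z,z['d']);im=z['im']
def Pc(x,y,h): return w(z,None,160+(x-440)/4,140+y/4,h)
for v in range(198,222,3):
    print(v,[(u,int(X[v,u,2])) for u in range(184,214) if X[v,u,2]>25][:30][::3])
print('barL/R tip',Pc(583,242,60),Pc(608,243,60)); print(Pc(568,325,60),Pc(604,330,60))
print('rails',Pc(584,195,28.5),Pc(636,195,28.5))
print('bolts',Pc(547,276,13.5),Pc(648,288,13.5),Pc(576,87,13.5),Pc(672,97,13.5))
zs=np.load('s5.npz');S=cloud(zs,zs['d'])
# bar in side view
for u in range(205,245,4):
    print(u,[(v,S[v,u].round(0)) for v in range(174,190,2)])
E
```

```text
198 [(192, 29)]
201 [(191, 34), (196, 62), (199, 64), (202, 60), (210, 30)]
204 [(190, 30), (196, 56), (199, 54), (202, 60), (210, 25)]
207 [(191, 25), (196, 63), (199, 59), (202, 60)]
210 [(194, 61), (197, 53), (200, 60), (208, 25)]
213 [(193, 61), (196, 57), (199, 64), (202, 55)]
216 [(193, 60), (196, 57), (199, 65)]
219 [(192, 60), (195, 60), (198, 62), (201, 53)]
barL/R tip [558.6 114.9  60. ] [557.6  95.3  60. ]
[493.  125.8  60. ] [488.9  97.7  60. ]
rails [602.1 118.1  28.5] [601.8  76.1  28.5]
bolts [538.3 148.8  13.5] [527.9  67.   13.5] [695.5 127.5  13.5] [686.7  48.3  13.5]
205 [(174, array([421., 110.,  91.])), (176, array([421., 109.,  82.])), (178, array([419., 117.,  65.])), (180, array([419., 110.,  61.])), (182, array([414., 166.,   4.])), (184, array([414., 154.,   3.])), (186, array([415., 146.,   0.])), (188, array([415., 134.,   0.]))]
209 [(174, array([428., 224.,  -2.])), (176, array([434., 131.,  63.])), (178, array([434., 121.,  61.])), (180, array([435., 107.,  63.])), (182, array([430., 168.,   1.])), (184, array([430., 153.,   4.])), (186, array([431., 14
[... 1562 characters left out ...]
,  63.])), (182, array([527.,  97.,  59.])), (184, array([526., 129.,  22.])), (186, array([526., 121.,  18.])), (188, array([526., 107.,  20.]))]
237 [(174, array([544., 209.,   6.])), (176, array([544., 194.,   9.])), (178, array([542., 112.,  66.])), (180, array([542., 106.,  61.])), (182, array([542.,  95.,  60.])), (184, array([542., 129.,  21.])), (186, array([542., 111.,  26.])), (188, array([542., 109.,  17.]))]
241 [(174, array([560., 215.,   1.])), (176, array([560., 206.,  -3.])), (178, array([558., 112.,  65.])), (180, array([558., 109.,  58.])), (182, array([558., 132.,  28.])), (184, array([558., 127.,  22.])), (186, array([557., 113.,  24.])), (188, array([557., 100.,  25.]))]
```

```bash
python3 -m jog '[[[0,0,8,0],[0,0,16,0],[0,0,22,0],[0,0,24,0],[0,0,24,0]]]'; python3 -m jog '[[[0,0,1,0],[0,0,2,0],[0,0,2,0],[0,0,2,0],[0,0,2,0]]]'; python3 -c "
from h import *
plan([503,114,214],83)"
```

```text
clock: 7.95
position: [414.4, 124.6, 215.9]
ee_rot: [0.06, 0.998, -0.001, 0.004]
contact_force: [0.1, 0.3, -1.4]
gripper_width: 13.3
clock: 8.57
position: [414.4, 124.6, 214.0]
ee_rot: [0.06, 0.998, -0.001, 0.004]
contact_force: [-0.1, -0.2, -2.2]
gripper_width: 13.4
shift tool [-89.2   0.    0.7] spin 0.2 norm 89.2 pos [414.4 124.6 214. ] yawy 83.2 clock 8.57 j [ 0.67  0.32 -0.7   0.01 -0.55 -2.37] tilt [ 0.0074 -0.0015 -1.    ]
```

```bash
python3 -m jog '[[[-8,0,0,0],[-16,0,0,0],[-24,0,0,0],[-32,0,0,0],[-32,0,0,0]]]'; python3 -m jog '[[[-4,0,0,0],[-8,0,0,0],[-12,0,0,0],[-16,0,0,0],[-16,0,0,0]]]'; python3 -c "
from h import *
plan([503,114,214],83);print(arm.read_state()['wrist_torque'])"
```

```text
clock: 9.2
position: [446.9, 120.7, 214.2]
ee_rot: [0.06, 0.998, -0.0, 0.004]
contact_force: [0.6, -0.2, -2.1]
gripper_width: 13.4
clock: 9.82
position: [463.0, 118.8, 214.3]
ee_rot: [0.06, 0.998, -0.0, 0.004]
contact_force: [0.1, -0.1, -2.2]
gripper_width: 13.2
shift tool [-40.3   0.    0.6] spin 0.1 norm 40.3 pos [463.  118.8 214.3] yawy 83.1 clock 9.82 j [ 0.59  0.38 -0.59  0.01 -0.6  -2.29] tilt [ 0.0079 -0.0012 -1.    ]
[0.0261916  0.11433855 0.00565756]
```

```bash
python3 -m jog '[[[-6,0,0,0],[-12,0,0,0],[-18,0,0,0],[-24,0,0,0],[-24,0,0,0]]]'; python3 - <<'E'
from h import *
plan([503,114,214],83);print(arm.read_state()['wrist_torque'])
im,d,p=cam('wrist');im2,_,_=cam('top');im3,_,_=cam('side')
cv2.imwrite('pics/a6.png',np.hstack([cv2.resize(im2[140:240,160:250],(360,400),interpolation=cv2.INTER_CUBIC),cv2.resize(im3[130:230,190:300],(440,400),interpolation=cv2.INTER_CUBIC)]))
E
```

```text
clock: 10.45
position: [487.4, 115.9, 214.4]
ee_rot: [0.06, 0.998, -0.0, 0.004]
contact_force: [-0.1, 0.4, -2.2]
gripper_width: 13.8
shift tool [-15.7  -0.    0.6] spin 0.1 norm 15.8 pos [487.4 115.9 214.4] yawy 83.1 clock 10.45 j [ 0.56  0.41 -0.53  0.01 -0.62 -2.26] tilt [ 0.0082 -0.0011 -1.    ]
[ 0.03722698  0.14219319 -0.06221085]
```

View pics/a6.png

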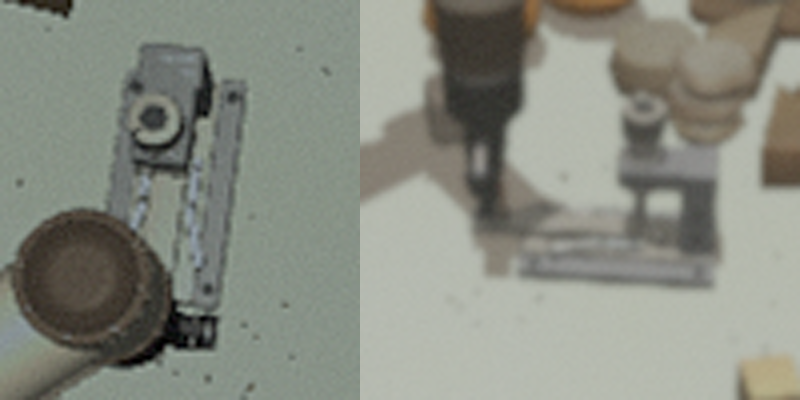

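```bash
python3 -m jog '[[[-2,0,1,0],[-4,0,1,0],[-6,0,1,0],[-8,0,1,0],[-8,0,1,0]]]'; python3 -m jog '[[[-1,0,0,0],[-2,0,0,0],[-3,0,0,0],[-3,0,0,0],[-3,0,0,0]]]'; python3 -c "
from h import *
plan([503,114,214],83)"
```

```text
clock: 11.22
position: [494.8, 114.9, 213.4]
ee_rot: [0.06, 0.998, -0.0, 0.004]
contact_force: [-0.2, -0.2, -1.9]
gripper_width: 13.4
clock: 11.85
position: [497.8, 114.5, 213.4]
ee_rot: [0.06, 0.998, -0.0, 0.004]
contact_force: [-0.6, -0.0, -2.7]
gripper_width: 13.3
shift tool [-5.3  0.1 -0.5] spin 0.1 norm 5.3 pos [497.8 114.5 213.4] yawy 83.1 clock 11.85 j [ 0.55  0.42 -0.51  0.01 -0.63 -2.24] tilt [ 0.0076 -0.0013 -1.    ]
```

```bash
for i in 1 2; do python3 -m jog '[[[-0.5,0,0,0],[-1,0,0,0],[-1.5,0,0,0],[-2,0,0,0],[-2,0,0,0]]]' | grep -E 'pos|force'; done
```

```text
position: [499.8, 114.3, 213.4]
contact_force: [-1.1, -0.8, -2.0]
position: [501.5, 113.9, 213.3]
contact_force: [-1.8, 0.5, -0.7]
```

```bash
python3 -m jog '[[[-0.3,0,0,0],[-0.6,0,0,0],[-1,0,0,0],[-1,0,0,0],[-1,0,0,0]]]' | grep -E 'pos|force'; python3 -c "
from h import *
s=arm.read_state();print(s['contact_force'],s['wrist_torque'])"
```

```text
position: [501.8, 113.7, 213.2]
contact_force: [-6.0, 1.7, 0.3]
[-5.95077856  1.73402608  0.28758193] [0.48287372 1.34649229 0.14379451]
```

```bash
python3 -m jog '[[[0,0,0.5,0],[0,0,0.8,0],[0,0,0.8,0],[0,0,0.8,0],[0,0,0.8,0]]]' | grep -E 'pos|force'; python3 -c "
from h import *
plan([503,114,214],83)"
```

```text
position: [501.8, 113.7, 212.4]
contact_force: [-1.8, 0.9, -0.3]
shift tool [-1.1  0.4 -1.6] spin 0.1 norm 2.0 pos [501.8 113.7 212.4] yawy 83.1 clock 14.35 j [ 0.54  0.43 -0.5   0.01 -0.64 -2.24] tilt [ 0.0048 -0.0023 -1.    ]
```

```bash
python3 -m jog '[[[0,0,0,0],[0,0,0,0],[0,0,0,0],[0,0,0,0],[0,0,0,0]]]' 45; python3 -m jog '[[[0,0,0,0],[0,0,-20,0],[0,0,-60,0],[0,0,-100,0],[0,0,-120,0]]]' 45; python3 - <<'E'
from h import *
plan([503,114,214],83)
im,d,p=cam('wrist');cv2.imwrite('pics/w7.png',im);np.savez('w7.npz',im=im,d=d,**{k:np.array(p[k]) for k in('mtx','R','t')})
E
```

```text
clock: 14.98
position: [501.9, 113.7, 212.4]
ee_rot: [0.06, 0.998, -0.001, 0.003]
contact_force: [0.4, -0.8, 0.5]
gripper_width: 45.2
clock: 15.6
position: [501.5, 114.1, 334.9]
ee_rot: [0.06, 0.998, -0.0, 0.004]
contact_force: [0.8, -0.5, -1.4]
gripper_width: 45.2
shift tool [ -0.5   0.  120.9] spin 0.1 norm 120.9 pos [501.5 114.1 334.9] yawy 83.1 clock 15.6 j [ 0.54  0.26 -0.37  0.01 -0.94 -2.24] tilt [ 8.5e-03 -5.0e-04 -1.0e+00]
```

View pics/w7.png

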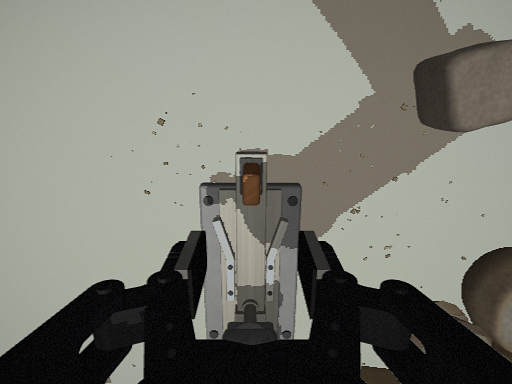

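```bash
python3 - <<'E'
from h import *
np.set_printoptions(precision=1,suppress=True)
z=np.load('w7.npz');X=cloud(z,z['d']);im=z['im']
cv2.imwrite('pics/w7c.png',cv2.resize(im[140:340,190:310],None,fx=5,fy=3,interpolation=cv2.INTER_CUBIC))
m=np.zeros(X.shape[:2],bool);m[140:305,225:280]=True
m&=(X[...,2]>29)&(X[...,2]<36)
rows=[]
for v in range(215,275,4):
    us=np.nonzero(m[v])[0]
    if len(us)>5: rows.append((v,len(us),w(z,None,us.mean(),v,32)))
for r in rows[::4]:print(r)
q=np.array([r[2] for r in rows]);f=np.polyfit(q[:,0],q[:,1],1);print('bar yaw',np.degrees(np.arctan(f[0])))
print(np.median(X[215:275,250],axis=0), X[300,250])
E
```

```text
(215, 30, array([540.6, 109.5,  32. ]))
(231, 31, array([556.9, 108.4,  32. ]))
(247, 29, array([573.4, 105. ,  32. ]))
(263, 29, array([590.7, 102.7,  32. ]))
bar yaw -7.8345739496173366
[nan nan nan] [624.6  98.7  43.3]
```

View pics/w7c.png

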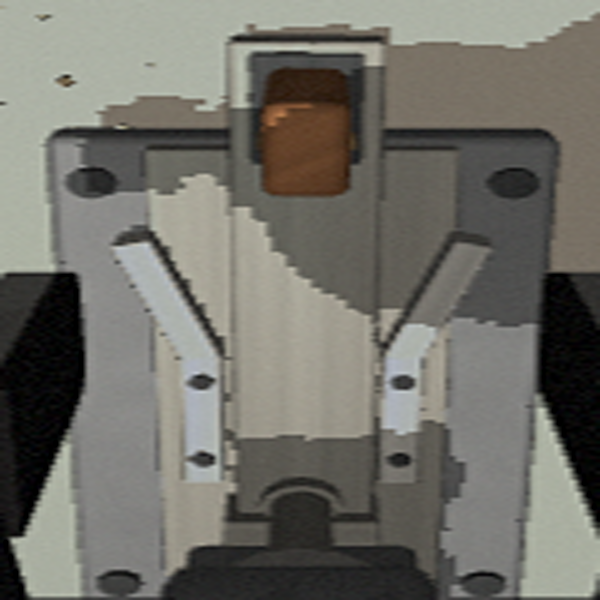

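```bash
python3 - <<'E'
from h import *
np.set_printoptions(precision=1,suppress=True)
z=np.load('w7.npz')
def P(x,y,h): return w(z,None,190+x/5,140+y/3,h)
g=np.array([.9925,-.122,0])
A=P(308,41,32);B=P(305,149,20);T=P(250,515,32);T2=P(355,517,32)
b=(P(93,182,13.5)+P(513,182,13.5))/2;b2=(P(120,582,13.5)+P(484,582,13.5))/2
print(A,B,'overhang',(B-A)@g,'tip',T,T2,'len',((T+T2)/2-A)@g,'tip to tablefront',((T+T2)/2-B)@g)
print('bolts',b,b2,np.degrees(np.arctan2(*(b2-b)[1::-1])))
sc=[P(203,382,28.5),P(403,382,28.5),P(203,460,28.5),P(400,460,28.5)];print(sc)
print('top face rear width',P(228,41,32),P(385,41,32))
print('spindle est', B+113*g, b+( 99.5)*g)
E
```

```text
[483.4 117.5  32. ] [520.1 112.4  20. ] overhang 37.01807682000578 tip [646.   85.7  32. ] [649.5 107.   32. ] len 165.69486779537982 tip to tablefront 128.67679097537405
bolts [533.4 110.4  13.5] [692.4  90.7  13.5] -7.069596367637078
[array([595.4,  82.9,  28.5]), array([600.2, 122.2,  28.5]), array([625.4,  78.6,  28.5]), array([630.3, 118.5,  28.5])]
top face rear width [481.7 103.6  32. ] [485.  130.8  32. ]
spindle est [632.2  98.7  20. ] [632.1  98.3  13.5]
```

```bash
python3 -m jog '[[[0,0,-20,-10],[0,0,-40,-20],[0,0,-45,-31],[0,0,-45,-42],[0,0,-45,-53]]]' 75 | grep -E 'pos|force'; for i in 1 2 3 4; do python3 -m jog '[[[0,0,0,-10.6],[0,0,0,-21.2],[0,0,0,-31.8],[0,0,0,-42.4],[0,0,0,-53]]]' | grep force; done; python3 -c "
from h import *
plan([632,98,380],83)"
```

```text
position: [501.3, 114.2, 381.3]
contact_force: [0.0, 0.2, 0.5]
contact_force: [-0.5, 0.2, -0.3]
contact_force: [0.5, -0.8, -0.0]
contact_force: [0.7, 0.4, 0.5]
contact_force: [-0.1, -0.1, -0.6]
shift tool [  9.2 131.9  -0.9] spin 86.1 norm 132.3 pos [500.7 114.  378.2] yawy -10.9 clock 18.77 j [ 0.54  0.22 -0.31  0.01 -1.04  2.41] tilt [ 0.0069 -0.0011 -1.    ]
```

```bash
python3 -m jog '[[[3,40,0,-8],[6,85,0,-16],[9,125,0,-24],[9,132,0,-26],[9,132,0,-26]]]' 75 | grep -E 'pos|force'; python3 - <<'E'
from h import *
plan([632,98,380],83)
im,d,p=cam('wrist');cv2.imwrite('pics/w8.png',im);np.savez('w8.npz',im=im,d=d,**{k:np.array(p[k]) for k in('mtx','R','t')})
E
```

```text
position: [632.4, 97.6, 377.5]
contact_force: [0.1, -0.5, -0.1]
shift tool [ 0.5 -0.3 -2.5] spin -68.0 norm 2.6 pos [632.4  97.6 377.5] yawy 15.0 clock 19.4 j [ 0.41  0.43  0.    0.   -1.14  3.  ] tilt [ 0.0048 -0.0017 -1.    ]
```

View pics/w8.png

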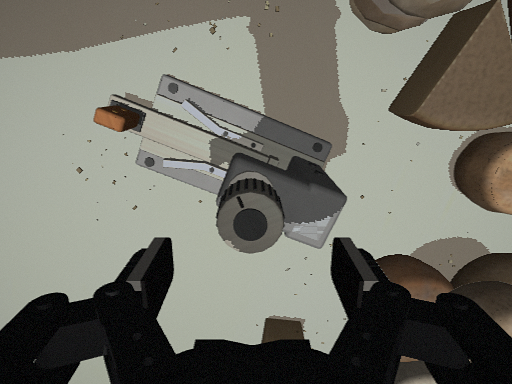

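```bash
python3 - <<'E'
from h import *
z=np.load('w8.npz');X=cloud(z,z['d'])
m=np.zeros(X.shape[:2],bool);m[170:260,205:300]=True;m&=(X[...,2]>171)
q=X[m];(c,r)=cv2.minEnclosingCircle(q[:,:2].astype(np.float32));print(c,r,np.median(q[:,2]))
print(w(z,None,250,218,177))
u,v=np.nonzero(m)[::-1];print(u.min(),u.max(),v.min(),v.max())
E
```

```text
(631.7894897460938, 98.01425170898438) 20.730321884155273 176.7732024838249
[631.09390207 101.38637733 177.        ]
215 284 187 253
```

```bash
python3 -m jog '[[[0.6,-0.5,20,0],[0.6,-0.5,40,0],[0.6,-0.5,54,0],[0.6,-0.5,59,0],[0.6,-0.5,59,0]]]' 65 | grep -E 'pos|force'; python3 -c "
from h import *
plan([631.8,98,318],15)"; python3 -m jog '[[[0,0,0,0],[0,0,0,0],[0,0,0,0],[0,0,0,0],[0,0,0,0]]]' 30; python3 - <<'E'
from h import *
plan([631.8,98,318],15)
print(arm.read_state()['wrist_torque'])
im,d,p=cam('wrist');im3,_,_=cam('side')
cv2.imwrite('pics/w9.png',np.hstack([cv2.resize(im,(400,300)),cv2.resize(im3[110:210,210:310],(300,300),interpolation=cv2.INTER_CUBIC)]))
E
```

```text
position: [631.6, 98.2, 319.1]
contact_force: [-1.8, 0.4, 0.4]
shift tool [-0.2  0.2  1.2] spin 0.0 norm 1.2 pos [631.6  98.2 319.1] yawy 15.0 clock 20.07 j [ 0.41  0.47 -0.07  0.   -1.02  2.99] tilt [ 0.0053 -0.0016 -1.    ]
clock: 20.7
position: [631.3, 98.1, 320.5]
ee_rot: [0.608, 0.794, 0.001, 0.003]
contact_force: [-3.3, -0.2, 5.4]
gripper_width: 38.6
shift tool [-0.2  0.4  2.5] spin 0.0 norm 2.5 pos [631.3  98.1 320.5] yawy 15.0 clock 20.7 j [ 0.41  0.47 -0.07  0.   -1.02  2.99] tilt [ 0.0058 -0.0017 -1.    ]
[ 0.04346475  1.01835674 -0.01431546]
```

View pics/w9.png

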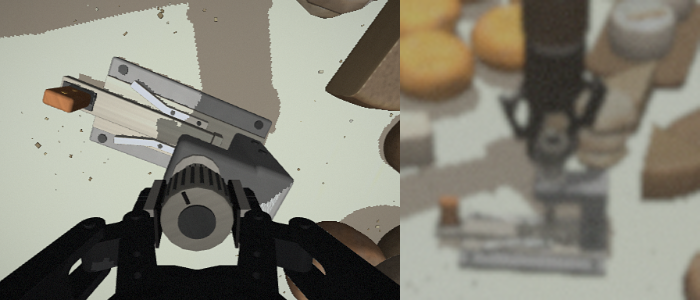

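```bash
python3 -m jog '[[[0,0,0,5],[0,0,0,10],[0,0,0,15],[0,0,0,20],[0,0,0,25]]]' | grep -E 'pos|force|width'; python3 - <<'E'
from h import *
plan([631.8,98,318],15)
print(arm.read_state()['wrist_torque'])
im,d,p=cam('wrist');cv2.imwrite('pics/w10.png',im)
E
```

```text
position: [631.6, 98.1, 320.5]
contact_force: [0.3, -0.4, -0.2]
gripper_width: 38.2
shift tool [-0.1  0.2  2.5] spin -25.1 norm 2.5 pos [631.6  98.1 320.5] yawy -10.1 clock 21.43 j [ 0.41  0.47 -0.07  0.   -1.02  2.56] tilt [ 0.007  -0.0016 -1.    ]
[-0.12381306 -0.04791062  0.15009366]
```

View pics/w10.png

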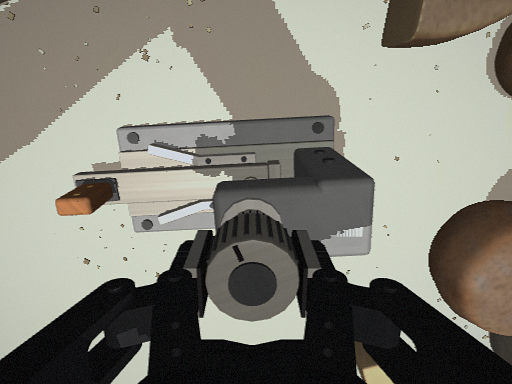

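```bash
cat > tq.py <<'E'
from h import *
s=arm.read_state();print('Tz',s['wrist_torque'].round(2),'F',s['contact_force'].round(1),'j6',s['joints'][5].round(3),'w',round(s['gripper_width'],1),'p',s['position'].round(1),'t',round(s['clock'],2))
E
python3 -m jog '[[[0,0,0,6],[0,0,0,12],[0,0,0,18],[0,0,0,24],[0,0,0,30]]]' >/dev/null; python3 tq.py;python3 -m jog '[[[0,0,0,6],[0,0,0,12],[0,0,0,18],[0,0,0,24],[0,0,0,30]]]' >/dev/null; python3 tq.py
```

```text
Tz [-0.56 -0.29  0.16] F [ 2.1 -2.5 -0.1] j6 2.028 w 38.8 p [632.   97.9 320.6] t 22.1
Tz [-0.67 -0.21  0.1 ] F [ 1.7 -1.6  0.4] j6 1.502 w 38.7 p [632.3  97.4 320.6] t 22.73
```

```bash
for i in 1 2; do python3 -m jog '[[[0,0,0,5],[0,0,0,10],[0,0,0,15],[0,0,0,20],[0,0,0,20]]]' >/dev/null; python3 tq.py; done; python3 -c "
from h import *
plan([631.8,98,320],15)"
```

```text
Tz [-0.72  0.03 -0.05] F [-0.2 -1.2  1.1] j6 1.155 w 38.8 p [632.4  96.9 320.6] t 23.35
Tz [-0.84  0.23 -0.14] F [-1.2 -2.5  1. ] j6 0.808 w 38.7 p [632.4  96.6 320.5] t 23.98
shift tool [-1.  -1.1  0.5] spin 54.8 norm 1.6 pos [632.4  96.6 320.5] yawy -110.2 clock 23.98 j [ 0.41  0.47 -0.07  0.01 -1.02  0.81] tilt [ 0.0085 -0.0039 -1.    ]
```

```bash
python3 - <<'E'
from h import *
im,d,p=cam('wrist');im3,_,_=cam('side')
cv2.imwrite('pics/w11.png',np.hstack([im,cv2.resize(im3[140:210,220:290],(288,384),interpolation=cv2.INTER_CUBIC)]))
E
python3 tq.py
```

```text
Tz [-0.83  0.32 -0.03] F [ 0.3 -3.3  1.3] j6 0.808 w 38.6 p [632.4  96.6 320.6] t 24.07
```

View pics/w11.png

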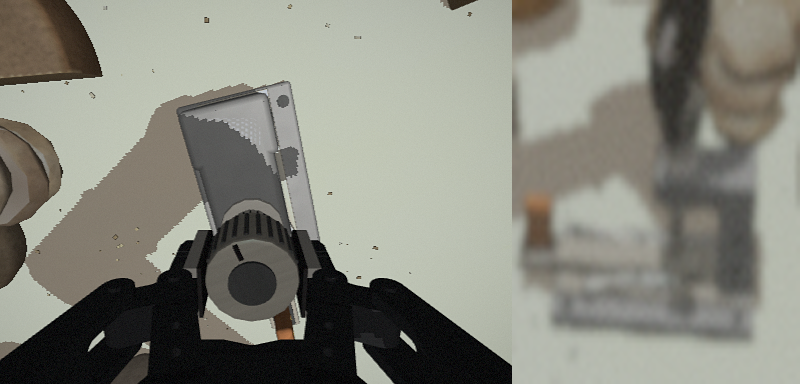

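```bash
python3 -m jog '[[[-0.2,-0.2,0,4],[-0.4,-0.5,0,8],[-0.7,-0.8,0,12],[-0.8,-0.9,0,16],[-0.8,-0.9,0,20]]]' >/dev/null; python3 tq.py; python3 -m jog '[[[0,0,0,4],[0,0,0,8],[0,0,0,12],[0,0,0,16],[0,0,0,20]]]' >/dev/null; python3 tq.py
```

```text
Tz [-1.79 -0.03  0.16] F [ 1.3 -5.4 -0.1] j6 0.457 w 38.6 p [632.1  96.7 320.5] t 24.7
Tz [-0.81  0.47  0.44] F [-1.1 -2.   2.1] j6 0.109 w 38.5 p [631.9  96.4 320.5] t 25.32
```

```bash
python3 -m jog '[[[0,0,0,4],[0,0,0,8],[0,0,0,12],[0,0,0,16],[0,0,0,20]]]' >/dev/null; python3 tq.py;  python3 -m jog '[[[0,0,0,4],[0,0,0,8],[0,0,0,12],[0,0,0,16],[0,0,0,20]]]' >/dev/null; python3 tq.py; python3 - <<'E'
from h import *
im,d,p=cam('wrist');cv2.imwrite('pics/w12.png',im)
E
```

```text
Tz [-0.54  0.64  0.44] F [-0.7 -1.1  2.3] j6 -0.239 w 38.8 p [631.6  96.4 320.5] t 25.95
Tz [-0.29  0.73  0.41] F [-2.4 -1.2  1.2] j6 -0.587 w 38.3 p [631.3  96.5 320.5] t 26.57
```

View pics/w12.png

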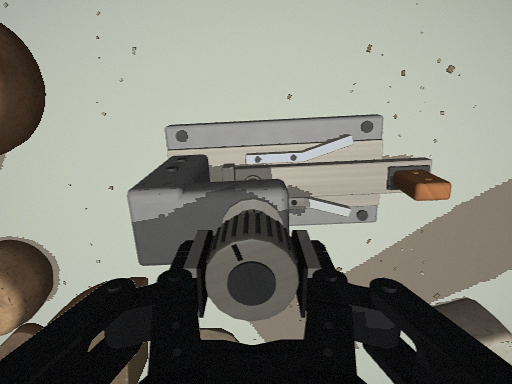

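```bash
for i in 1 2; do python3 -m jog '[[[0,0,0,4],[0,0,0,8],[0,0,0,12],[0,0,0,16],[0,0,0,20]]]' >/dev/null; python3 tq.py; done; python3 - <<'E'
from h import *
im,d,p=cam('wrist');cv2.imwrite('pics/w13.png',im)
E
```

```text
Tz [-0.14  0.78  0.44] F [-1.4 -0.5  2. ] j6 -0.936 w 38.4 p [631.   96.7 320.5] t 27.25
Tz [0.08 0.73 0.45] F [-2.1 -0.8  1.2] j6 -1.283 w 38.4 p [630.8  96.9 320.5] t 27.88
```

View pics/w13.png

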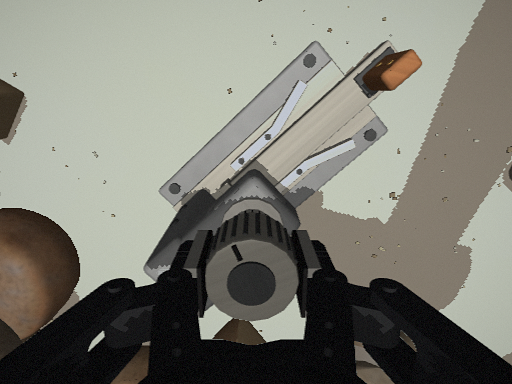

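```bash
python3 -m jog '[[[0,0,0,0],[0,0,0,0],[0,0,0,0],[0,0,0,0],[0,0,0,0]]]' 70 |grep -E 'width|force'; python3 tq.py; python3 -m jog '[[[0,0,-10,0],[0,0,-30,0],[0,0,-60,0],[0,0,-90,0],[0,0,-90,0]]]' >/dev/null; python3 -m jog '[[[30,0,0,0],[60,0,0,0],[90,0,0,0],[110,0,0,0],[110,0,0,0]]]' >/dev/null; python3 tq.py; python3 - <<'E'
from h import *
plan([490,110,410],83)
E
```

```text
contact_force: [-0.2, -0.1, 0.1]
gripper_width: 69.8
Tz [-0.02  0.06  0.04] F [-0.2 -0.1  0.1] j6 -1.285 w 69.8 p [630.8  97.  320.5] t 28.55
Tz [-0.01 -0.06 -0.07] F [ 0.5  0.3 -0. ] j6 -1.224 w 69.9 p [545.6  26.2 414.1] t 29.8
shift tool [-11.2 100.    3. ] spin 47.0 norm 100.7 pos [545.6  26.2 414.1] yawy 130.0 clock 29.8 j [ 0.35  0.24 -0.18  0.01 -1.14 -1.22] tilt [ 0.0105 -0.0051 -0.9999]
```

Now a last check of the bar from the earlier viewpoint.

```bash
python3 -m jog '[[[-2,25,0,9],[-5,50,0,18],[-9,80,0,28],[-11,100,0,38],[-11,100,0,47]]]' >/dev/null; python3 -m jog '[[[0,0,60,0],[0,0,75,0],[0,0,75,0],[0,0,75,0],[0,0,75,0]]]' |grep pos; python3 - <<'E'
from h import *
im,d,p=cam('wrist');np.savez('w14.npz',im=im,d=d,**{k:np.array(p[k]) for k in('mtx','R','t')})
cv2.imwrite('pics/w14.png',im);cv2.imwrite('pics/w14c.png',cv2.resize(im[140:340,190:310],None,fx=5,fy=3,interpolation=cv2.INTER_CUBIC))
E
```

```text
position: [490.9, 111.3, 339.5]
```

View pics/w14c.png

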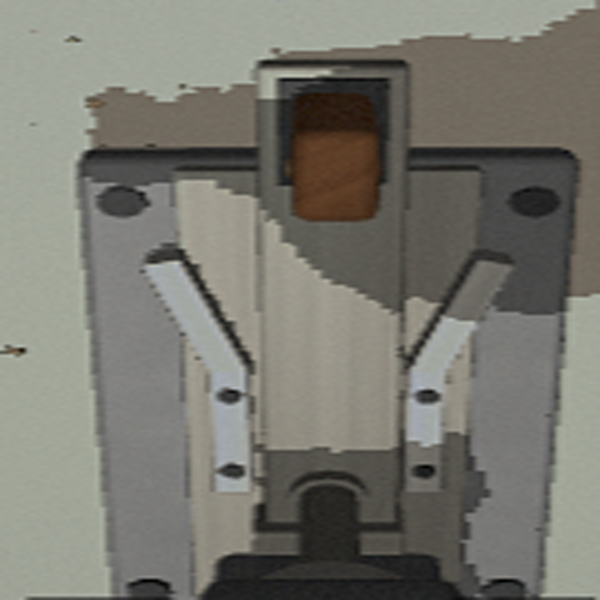

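```bash
python3 - <<'E'
from h import *
np.set_printoptions(precision=1,suppress=True)
z=np.load('w14.npz')
def P(x,y,h): return w(z,None,190+x/5,140+y/3,h)
g=np.array([.9925,-.122,0])
A=P(333,64,32);B=P(330,169,20);T=(P(275,525,32)+P(380,527,32))/2
print(A,B,'overhang',(B-A)@g,'tip-tablefront',(T-B)@g)
X=cloud(z,z['d']);print(X[280:312:4,256])
print(arm.read_state()['contact_force'])
E
```

```text
[482.7 117.3  32. ] [519.9 112.3  20. ] overhang 37.51629605985086 tip-tablefront 128.9174848063939
[[605.  101.7  31.7]
 [610.  101.1  31.3]
 [614.2 100.6  32.1]
 [619.3 100.   31.7]
 [624.3  99.4  31.4]
 [625.   99.2  36.8]
 [626.2  99.   41.4]
 [626.2  99.   47.4]]
[-0.9 -0.2  0.2]
```

```bash
python3 -c "
from bench import arm
print(arm.job_done())"
```

```text
the job is handed in; nothing more can be done
None
```

I seated the bar in the grey gauge, clamped it with the ratchet knob and handed the job in at about 31 s of the 72 s allowed. `job_done` gives no verdict.

- **Choosing the gauge:** there were two with the right shape, the grey one at top-camera pixel (202,170) and a smaller green one at (360,190). I took the grey one, whose knob top measured 177 mm high as described.
- **Seating the bar:** I slid it along the channel until it touched the end stop at about 6 N, eased off and let go. The wrist picture then showed 37.0 mm of bar overhanging the table front edge, and 37.0 mm is expected when seated. The tip measured 128.7 mm from that edge, against 128 mm expected.
- **Clamping:** I turned the knob clockwise about 245° in one grip. The torque rose from 0.1–0.16 N m and levelled off at about 0.44 N m, which is the ratchet slipping.
- **Final check:** with the arm clear and no contact force, the overhang was 37.5 mm and the spindle foot was down on the bar top.

**What I could not confirm:**
- **Ratchet slip:** I estimated it from the wrist angle after the torque levelled off, at about 1.4 to 1.7 rad. I had no direct reading.
- **Clamping force:** I inferred it only from the torque and the picture.
- **Torque readings:** they scattered by about 0.1 N m, and two dipped slightly below zero before clamping.
- **Top camera:** it read about 3 mm low in y at the gauge and about 6 mm low at the bar compared with the wrist camera. I relied on the wrist camera.

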